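# Find the full and the half-full screw tin by weight and crate them

## Robot

A 6-joint arm with a two-finger parallel gripper is mounted at the origin on the work surface. World frame = base frame: x ahead of the robot, y to its left, z up, the work surface at z = 0. Lengths are in m, angles in rad, forces in N, time in s.
With the tool pointing down it reaches from about 0.375 to 0.9 m from the base axis. Payload 3.1 kg.
Tool frame: the origin (TCP) lies at the very end of the fingers, on their centre line; the grasp point (between the pads) lies 19 mm behind it; z points along the fingers, y is the line along which they close (so a half turn about z gives the same grasp; the last joint's range is limited). The gripper opens to 85 mm and grips with 20 to 120 N. Pads are 22 mm wide; open, the fingers measure 114 mm over their backs; the gripper's body (76 mm by 85 mm) begins 54 mm behind the grasp point. The pads swing forward as they close: fully open they stand 13 mm farther back than shut.
Start: joints at [-1.288, 0.527, 1.433, -0, 1.181, -0.178], TCP at [0.278, -0.56, 0.231] pointing down, gripper open.
Joint ranges: [-3.08, 3.08], [-0.75, 2.2], [0.22, 2.44], [-1.43, 4.57], [0, 2.65], [-2.85, 2.85]. Speed limits (rad/s): [2.79, 2.79, 3.14, 3.14, 3.14, 3.14].

## Interface

Orientations are given as a unit quaternion [x, y, z, w].
In Python, from station import manip, vision gives the robot as it stands.
- The arm moves only by the tool drive_tool, never from a script. Its argument "deltas" is a list that holds one entry, the list of rows, each a list of 4 numbers: the shift along the tool's x, y, z in mm, then the turn about the tool's z in rad. A call has 1 to 5 rows; each row is the pose to reach, as a shift and turn from the pose commanded when the call began, along the tool's axes at that moment; what a row does not reach only later rows make up. A row lasts 1/12 s, in which the tool goes at most 41.7 mm and 7.16 degrees, less where a joint would pass 70% of its speed; a pose out of reach is approached as far as the arm can. A call with a gripper value outside its range is refused whole. "jaw" is the finger opening in mm, from 0 to 85.4, set as the call begins (left out, the last holds). The fingers move at their own pace and stop on an object; "force" is the grip in N (left out, the last holds). Time passes only in rows, so rows that repeat a pose let the fingers close. It gives the time, the measured TCP pose, the force, the opening and the grip force at its end, in the units of the state.
- manip.sense(): the state, without advancing time (a new reading comes with each control period).
- vision.snapshot(name): name is "side" or "top" or "wrist"; returns the picture (480x640x3 uint8, red, green, blue); there is no depth.
- vision.camera_model(name): a dict with "camera_matrix" (3x3 intrinsics, pixels), "rvec" (rotation vector, rad) and "tvec" (3), from world to camera coordinates, as OpenCV has them. Camera axes: x right, y down, z forward; pixel columns grow to the right and rows downward; lengths in m; the calibration is good to about 2 mm. The wrist camera is an equidistant fisheye: a pixel r from the principal point sees the ray r / f radians off the axis. A picture is of the moment at which its call begins: read the wrist's pose just before it. camera_model takes no time and is no camera call; for the wrist camera it gives the pose at the moment of the call.
- manip.sign_off(): hands the job in; it is judged then, once.
The state is a dict: "t": time; "q": joint angles; "qd": joint speeds; "tau": joint torques, N m; "tcp_pos": TCP position; "tool_rot": TCP orientation; "force": force on the tool from outside, world axes, zero at the start; "ft_torque": the same for the moment, N m; "finger_gap": opening from 0.0 (shut) to 1.0 (fully open); "gripper_force": force on a finger pad.
Only numpy, scipy, OpenCV 4.12 (cv2) and the standard library are available. Lean on these libraries where they do the work, as an engineer would, in place of code of your own. Each camera call takes 0.05 s, during which the arm holds its last target. There are 200 camera calls.

## Task

Of the four identical closed screw tins on the carver's bench, one is full, one is half full and two are empty: find out which by lifting them. Stand the full tin in the crate's end cell beside the tall end board and the half-full tin in the end cell at the low end. The two empties must end up standing where they stood; keep every tin upright, and do not disturb the other things on the bench or in the crate.

Things in the scene. Friction and masses are not known exactly. Their poses are not given: they have to be found in the camera images.
- tin_a: one of four outwardly identical closed round steel tins, 58 mm diameter (60 mm at the lid rim, top 12 mm), 100 mm tall, standing upright on the bench; lid does not come off. Which tin holds what differs each time. Origin: centre of its underside, z along its axis. Total mass: empty 0.08-0.11 kg, half full 0.24-0.31 kg, full 0.43-0.55 kg
- tin_b: one of four outwardly identical closed round steel tins, 58 mm diameter (60 mm at the lid rim, top 12 mm), 100 mm tall, standing upright on the bench; lid does not come off. Which tin holds what differs each time. Origin: centre of its underside, z along its axis
- tin_c: one of four outwardly identical closed round steel tins, 58 mm diameter (60 mm at the lid rim, top 12 mm), 100 mm tall, standing upright on the bench; lid does not come off. Which tin holds what differs each time. Origin: centre of its underside, z along its axis
- tin_d: one of four outwardly identical closed round steel tins, 58 mm diameter (60 mm at the lid rim, top 12 mm), 100 mm tall, standing upright on the bench; lid does not come off. Which tin holds what differs each time. Origin: centre of its underside, z along its axis
- crate: plywood crate fixed to the bench, 246 mm long (its x) by 86 mm wide (its y), three cells in a row along x, each 74 by 74 mm inside, dividers and walls 6 mm thick and 51 mm high above the bench, floor 6 mm thick. The end board at its +x end is taller (90 mm, with a hand slot); the one at -x is low. The middle cell is taken by a jar. Origin: centre of its underside
- tall_end_cell (a point): centre of the floor of the empty end cell beside the tall end board (6 mm above the bench); axes as the crate's
- low_end_cell (a point): centre of the floor of the empty end cell at the low end (6 mm above the bench); axes as the crate's
- jar: bystander: amber glass jar in the crate's middle cell, 58 mm diameter, 85 mm tall, loose; origin: centre of its underside
- rosette: bystander: small carved wooden rosette lying among the tins, 52 mm diameter, 18 mm tall, loose; origin: centre of its underside
- mallet: bystander: carver's round wooden mallet standing on its head, 86 mm diameter, 235 mm tall; origin: centre of its underside
- gouge: bystander: gouge lying on the bench, 240 mm long along its x, 26 mm thick; origin under its middle
- glue: bystander: white glue bottle, 60 mm diameter, 170 mm tall; origin: centre of its underside
- owl: bystander: carved wooden owl, 68 mm diameter, 116 mm tall; origin: centre of its underside
Mind the look-alikes: they are no part of the job. Leave any green or yellow look-alike of the tin_a alone.

How it is judged:
At the end, for the whole second after the job is handed in: Full tin (over 3.6 N on the crate) in the tall-end cell, half-full tin (1.7 to 3.6 N) in the low-end cell, undersides within 16 mm of the cells' floor centres; empties within 40 mm of where they stood; all four tins upright within 0.12 rad and at rest (((distance between tin_a and tall_end_cell below 0.016 m and contact force between tin_a and crate above 3.6 N) or (distance between tin_b and tall_end_cell below 0.016 m and contact force between tin_b and crate above 3.6 N) or (distance between tin_c and tall_end_cell below 0.016 m and contact force between tin_c and crate above 3.6 N) or (distance between tin_d and tall_end_cell below 0.016 m and contact force between tin_d and crate above 3.6 N)) and ((distance between tin_a and low_end_cell below 0.016 m and contact force between tin_a and crate between 1.7 and 3.6 N) or (distance between tin_b and low_end_cell below 0.016 m and contact force between tin_b and crate between 1.7 and 3.6 N) or (distance between tin_c and low_end_cell below 0.016 m and contact force between tin_c and crate between 1.7 and 3.6 N) or (distance between tin_d and low_end_cell below 0.016 m and contact force between tin_d and crate between 1.7 and 3.6 N)) and (distance between tin_a and tall_end_cell below 0.016 m or distance between tin_a and low_end_cell below 0.016 m or distance of tin_a from where it was at the start of the episode below 0.04 m) and angle between each of tin_a, tin_b, tin_c, tin_d's own z axis and vertical below 0.12 rad and linear speed of each of tin_a, tin_b, tin_c, tin_d below 0.02 m/s and (distance between tin_b and tall_end_cell below 0.016 m or distance between tin_b and low_end_cell below 0.016 m or distance of tin_b from where it was at the start of the episode below 0.04 m) and (distance between tin_c and tall_end_cell below 0.016 m or distance between tin_c and low_end_cell below 0.016 m or distance of tin_c from where it was at the start of the episode below 0.04 m) and (distance between tin_d and tall_end_cell below 0.016 m or distance between tin_d and low_end_cell below 0.016 m or distance of tin_d from where it was at the start of the episode below 0.04 m)); the robot touches nothing.
It fails at once if a bystander (jar, rosette, mallet, gouge, glue, owl) is moved more than 30 mm (distance of any of jar, rosette, mallet, gouge, glue, owl from where it was at the start of the episode above 0.03 m).
It fails at once if a tin is tipped by more than 0.6 rad (angle between any of tin_a, tin_b, tin_c, tin_d's own z axis and vertical above 0.6 rad).
It also fails if it takes over 67 s, if anything falls off the work surface, if the arm or the gripper's body presses on something with over 40 N, if the wrist force passes 120 N, or if a joint passes its speed limit or range.

## Working session

There is one attempt and no reset: what is moved stays moved. The work goes in short steps, Python scripts to look and compute and a tool call to move; the robot and the scene stay as the last step left them, time stands still between calls to the robot, and variables do not carry over. Pictures are saved under pics/ and viewed, at most 10 in all, crops included, and the job is handed in when it is done.

Besides the shell and the picture viewer there is one more tool, called after "Call:" as name([rows], argument=value, ...), one row to a line, values as JSON. drive_tool: Moves the arm, as the interface text tells. Its arguments: {"type":"object","properties":{"deltas":{"type":"array"},"jaw":{"type":"number"},"force":{"type":"number"}},"required":["deltas"]}

```bash
mkdir -p pics
python3 - <<'E'
from station import manip, vision
import cv2
s=manip.sense();print({k:s[k] for k in('t','tcp_pos','tool_rot','force','finger_gap')})
for n in('top','side'):
    cv2.imwrite(f'pics/{n}0.png',vision.snapshot(n)[:,:,::-1]);print(vision.camera_model(n))
E
```

```text
{'t': 0.0, 'tcp_pos': array([ 0.27776161, -0.55909525,  0.23035025]), 'tool_rot': array([ 9.73572524e-01,  2.28375540e-01, -4.62435323e-05, -1.07267968e-03]), 'force': array([0.1287989 , 0.00538668, 0.09649025]), 'finger_gap': 1.0029243235795435}
{'camera_matrix': array([[487.09769797,   0.        , 319.12198513],
       [  0.        , 487.09769797, 243.13316412],
       [  0.        ,   0.        ,   1.        ]]), 'rvec': array([ 2.19971903, -2.17328235,  0.11950512]), 'tvec': array([-0.10971706,  0.55484539,  1.02691527])}
{'camera_matrix': array([[553.86995036,   0.        , 321.75048582],
       [  0.        , 553.86995036, 238.17858497],
       [  0.        ,   0.        ,   1.        ]]), 'rvec': array([ 1.02855647, -2.38955656,  1.10554482]), 'tvec': array([0.31869058, 0.35164921, 1.08969906])}
```

View pics/top0.png

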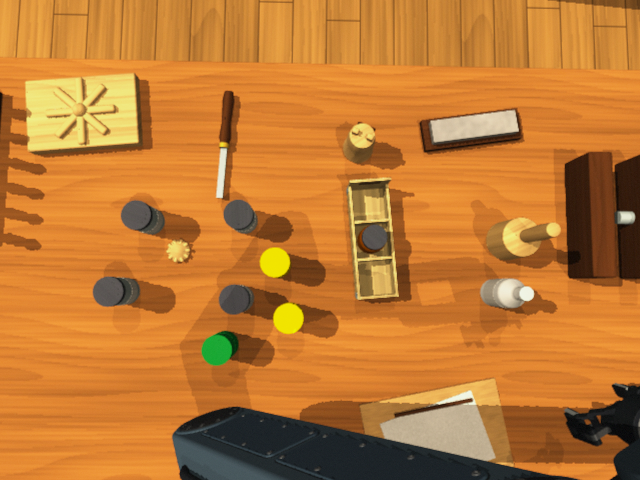

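View pics/side0.png

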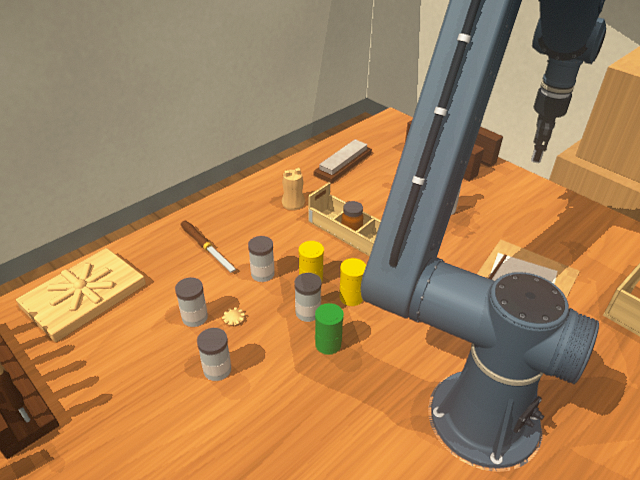

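Four dark-lidded grey tins, in the top view at about (139,216), (109,291), (238,214) and (235,298). The look-alikes are yellow at (275,262) and (288,318), and green at (217,350). The tall end board with the slot is at the crate's far end (370,182).

```bash
cat > h.py <<'E'
import numpy as np, cv2
from station import manip, vision
def world(px,z,name='top'):
    m=vision.camera_model(name);K=m['camera_matrix'];R=cv2.Rodrigues(m['rvec'])[0];t=np.ravel(m['tvec'])
    d=R.T@np.linalg.solve(K,np.r_[px,1.]);c=-R.T@t
    return c+d*(z-c[2])/d[2]
def pix(P,name='top'):
    m=vision.camera_model(name)
    return cv2.projectPoints(np.float64(P).reshape(-1,1,3),m['rvec'],m['tvec'],m['camera_matrix'],None)[0].reshape(-1,2)
E
python3 - <<'E'
import cv2
im=cv2.imread('pics/top0.png')[170:370,80:420]
cv2.imwrite('pics/c1.png',cv2.resize(im,None,fx=2.35,fy=2.35,interpolation=2))
E
```

```text
(no output)
```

View pics/c1.png

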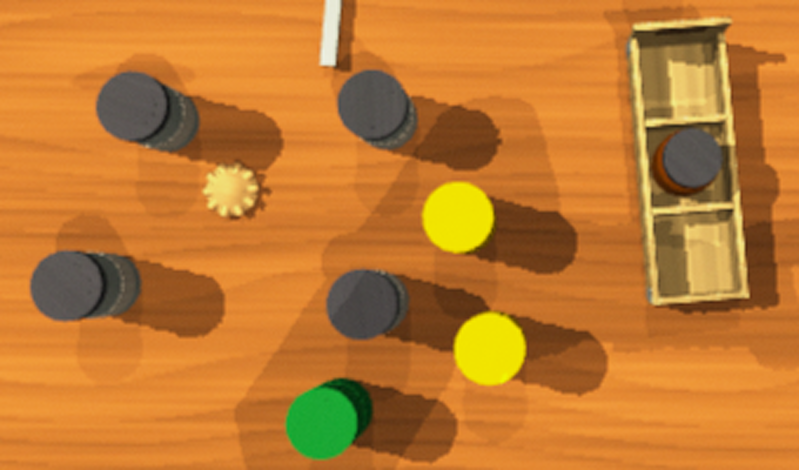

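The crop shows the tin lids at crop (132,106), (67,286), (373,104) and (361,304), with the rosette at (232,190). The crate's divider ends are at (642,123)-(730,117) and (651,212)-(738,207). The low end's outer corners are (650,302) and (747,297).

Run:
```python
from h import *
f=lambda u,v:(80+(u+.5)/2.35-.5,170+(v+.5)/2.35-.5)
np.set_printoptions(precision=4,suppress=True)
for n,p,z in [('tA',(132,106),.1),('tB',(67,286),.1),('tC',(373,104),.1),('tD',(361,304),.1),('y1',(458,217),.1),('y2',(490,349),.1),('g',(321,423),.1),('ros',(232,190),.018),('jar',(692,159),.085),('gougetip',(328,66),.01),
 ('d1l',(642,123),.051),('d1r',(730,117),.051),('d2l',(651,212),.051),('d2r',(738,207),.051),('lowl',(650,302),.051),('lowr',(747,297),.051),('tl',(632,27),.09),('tr',(731,20),.09)]:
    w=world(f(*p),z); print(n,w,round(np.hypot(w[0],w[1]),3))
# rim size check
print(world(f(132+35,106),.1)-world(f(132-35,106),.1))
from scipy.spatial.transform import Rotation as R
s=manip.sense();print(R.from_quat(s['tool_rot']).as_matrix())
```

```text
tA [0.6016 0.2659 0.1   ] 0.658
tB [0.4486 0.3133 0.1   ] 0.547
tC [0.6063 0.0615 0.1   ] 0.609
tD [0.4362 0.0672 0.1   ] 0.441
y1 [ 0.5105 -0.013   0.1   ] 0.511
y2 [ 0.3997 -0.042   0.1   ] 0.402
g [0.3372 0.0978 0.1   ] 0.351
ros [0.5367 0.2006 0.018 ] 0.573
jar [ 0.5642 -0.2143  0.085 ] 0.604
gougetip [0.6548 0.1176 0.01  ] 0.665
d1l [ 0.5997 -0.1736  0.051 ] 0.624
d1r [ 0.6063 -0.2532  0.051 ] 0.657
d2l [ 0.5194 -0.1821  0.051 ] 0.55
d2r [ 0.5249 -0.2603  0.051 ] 0.586
lowl [ 0.4393 -0.1815  0.051 ] 0.475
lowr [ 0.4446 -0.2682  0.051 ] 0.519
tl [ 0.6789 -0.1609  0.09  ] 0.698
tr [ 0.6865 -0.2477  0.09  ] 0.73
[ 0.0008 -0.0591  0.    ]
[[ 0.8957  0.4447 -0.0006]
 [ 0.4447 -0.8957  0.0019]
 [ 0.0003 -0.0019 -1.    ]]
```

Plan: crate centre ≈ (0.5635, -0.215), yaw 0.082; tall cell (0.643, -0.2085), low cell (0.484, -0.2215). I'll set the tool yaw to the crate's for every grasp, so the fingers close across the crate and clear the tall board. Tin D comes first.

Call:
drive_tool([
  [[136, -158, 0, 0.379], [136, -158, 0, 0.379], [136, -158, 0, 0.379], [136, -158, 0, 0.379], [136, -158, 0, 0.379]],
], jaw=85, force=40)

```text
t: 0.52
tcp_pos: [0.3293, -0.3558, 0.2309]
tool_rot: [0.999, 0.04, -0.0, -0.0]
force: [1.1, 0.5, -0.4]
finger_gap: 0.993
gripper_force: 0.0
```

Call:
drive_tool([
  [[13, -38, 0, 0], [26, -76, 0, 0], [40, -115, 0, 0], [54, -154, 0, 0], [66, -193, 0, 0]],
])

```text
t: 0.93
tcp_pos: [0.3796, -0.1583, 0.2313]
tool_rot: [0.999, 0.04, 0.0, -0.0]
force: [-0.5, 0.8, -0.4]
finger_gap: 0.995
gripper_force: 0.0
```

Call:
drive_tool([
  [[13, -38, 0, 0], [26, -76, 0, 0], [40, -115, 0, 0], [54, -154, 0, 0], [66, -193, 0, 0]],
])

```text
t: 1.35
tcp_pos: [0.4297, 0.0396, 0.2313]
tool_rot: [0.999, 0.041, 0.0, 0.0]
force: [0.4, -0.4, -0.9]
finger_gap: 0.993
gripper_force: 0.0
```

Call:
drive_tool([
  [[9, -29, 28, 0], [9, -29, 60, 0], [9, -29, 80, 0], [9, -29, 80, 0], [9, -29, 80, 0]],
])

```text
t: 1.77
tcp_pos: [0.4352, 0.0674, 0.1506]
tool_rot: [0.999, 0.041, -0.002, -0.0]
force: [-0.1, -0.2, 0.9]
finger_gap: 0.994
gripper_force: 0.0
```

Call:
drive_tool([
  [[1, 0, 35, 0], [1, 0, 70, 0], [1, 0, 98, 0], [1, 0, 98, 0], [1, 0, 98, 0]],
])

```text
t: 2.18
tcp_pos: [0.4373, 0.0668, 0.0535]
tool_rot: [0.999, 0.04, -0.001, -0.0]
force: [0.4, 0.8, 0.4]
finger_gap: 0.992
gripper_force: 0.0
```

Call:
drive_tool([
  [[0, 0, 0, 0], [0, 0, 0, 0], [0, 0, 0, 0], [0, 0, 0, 0], [0, 0, 0, 0]],
], jaw=45)

```text
t: 2.6
tcp_pos: [0.4387, 0.0671, 0.0557]
tool_rot: [0.999, 0.041, 0.003, 0.0]
force: [0.2, -0.2, 5.4]
finger_gap: 0.679
gripper_force: 41.7
```

Call:
drive_tool([
  [[0, 0, -10, 0], [0, 0, -25, 0], [0, 0, -30, 0], [0, 0, -30, 0], [0, 0, -30, 0]],
])

```text
t: 3.02
tcp_pos: [0.4376, 0.0673, 0.0842]
tool_rot: [0.999, 0.041, 0.001, 0.0]
force: [0.3, -0.6, -3.2]
finger_gap: 0.677
gripper_force: 43.8
```

Call:
drive_tool([
  [[0, 0, 0, 0], [0, 0, 0, 0], [0, 0, 0, 0], [0, 0, 0, 0]],
])

```text
t: 3.35
tcp_pos: [0.4368, 0.0673, 0.0829]
tool_rot: [0.999, 0.041, -0.001, -0.0]
force: [-0.3, -0.1, -2.2]
finger_gap: 0.678
gripper_force: 43.8
```

Call:
drive_tool([
  [[0, 0, 0, 0]],
])

```text
t: 3.43
tcp_pos: [0.4369, 0.0673, 0.0829]
tool_rot: [0.999, 0.041, -0.0, -0.0]
force: [0.3, 0.1, -2.1]
finger_gap: 0.671
gripper_force: 43.8
```

About 2.2 N, so probably the half-full tin. I'll carry it toward the low cell and weigh it again on the way.

Call:
drive_tool([
  [[0, 0, -35, 0], [0, 0, -70, 0], [0, 5, -97, 0], [2, 30, -100, 0], [5, 65, -100, 0]],
])

```text
t: 3.85
tcp_pos: [0.4477, 0.0039, 0.1852]
tool_rot: [0.999, 0.043, 0.002, 0.0]
force: [1.3, 0.1, -2.8]
finger_gap: 0.677
gripper_force: 45.5
```

Call:
drive_tool([
  [[3, 38, 0, 0], [6, 76, 0, 0], [10, 114, 0, 0], [14, 152, 0, 0], [16, 190, 0, 0]],
])

```text
t: 4.27
tcp_pos: [0.4787, -0.1869, 0.183]
tool_rot: [0.999, 0.041, -0.0, -0.0]
force: [0.3, -0.1, -2.2]
finger_gap: 0.676
gripper_force: 45.5
```

Call:
drive_tool([
  [[2, 25, 0, 0], [2, 36, 0, 0], [2, 36, 0, 0], [2, 36, 0, 0], [2, 36, 0, 0]],
])

```text
t: 4.68
tcp_pos: [0.4826, -0.2187, 0.1827]
tool_rot: [0.999, 0.041, -0.001, -0.001]
force: [0.3, -0.6, -2.8]
finger_gap: 0.675
gripper_force: 45.5
```

Call:
drive_tool([
  [[0, 0, 0, 0]],
])

```text
t: 4.77
tcp_pos: [0.483, -0.2186, 0.183]
tool_rot: [0.999, 0.042, -0.001, -0.001]
force: [0.3, 0.5, -3.0]
finger_gap: 0.676
gripper_force: 45.5
```

Call:
drive_tool([
  [[0, 0, 0, 0]],
])

```text
t: 4.85
tcp_pos: [0.4834, -0.219, 0.1833]
tool_rot: [0.999, 0.042, -0.0, -0.0]
force: [0.1, 0.7, -2.7]
finger_gap: 0.68
gripper_force: 45.5
```

Run:
```python
from h import *
F=[]
for i in range(2):
    im=vision.snapshot('top');s=manip.sense();F.append(s['force'][2])
print(F,s['tcp_pos'])
a=cv2.resize(im[160:320,320:430,::-1],None,fx=3.5,fy=3.5,interpolation=2)
b=vision.snapshot('side')
b=cv2.resize(b[150:310,270:390,::-1],None,fx=3.5,fy=3.5,interpolation=2)
cv2.imwrite('pics/c2.png',np.hstack([a,b])[:,:800])
```

```text
[np.float64(-3.9157780791782097), np.float64(-3.6644307636418088)] [ 0.48374397 -0.21965476  0.18343396]
```

View pics/c2.png

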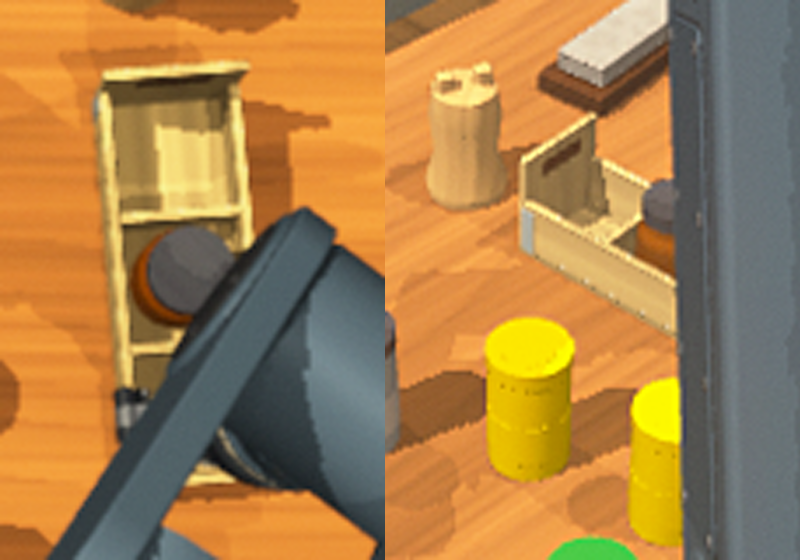

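The view is blocked by the arm, but the tool is over the low cell. The force readings disagree (2.1 to 3.9 N), so I'll hold still and sample more.

Call:
drive_tool([
  [[0, 0, 0, 0], [0, 0, 0, 0], [0, 0, 0, 0], [0, 0, 0, 0]],
])

```text
t: 5.33
tcp_pos: [0.4838, -0.2208, 0.1833]
tool_rot: [0.999, 0.041, 0.0, -0.0]
force: [-0.1, -0.2, -1.9]
finger_gap: 0.683
gripper_force: 45.5
```

Call:
drive_tool([
  [[0, 0, 0, 0], [0, 0, 0, 0], [0, 0, 0, 0]],
])

```text
t: 5.58
tcp_pos: [0.4838, -0.2209, 0.1833]
tool_rot: [0.999, 0.041, 0.0, -0.0]
force: [0.6, -0.4, -2.1]
finger_gap: 0.677
gripper_force: 45.5
```

Call:
drive_tool([
  [[0, 0, 0, 0], [0, 0, 0, 0]],
])

```text
t: 5.75
tcp_pos: [0.4837, -0.2209, 0.1833]
tool_rot: [0.999, 0.041, -0.0, -0.0]
force: [-0.9, -0.7, -2.7]
finger_gap: 0.678
gripper_force: 45.5
```

Run:
```python
from h import *
print(np.round(manip.sense()['force'],2))
for i in range(8):
    im=vision.snapshot('wrist');s=manip.sense();print(s['t'],np.round(s['force'],2),np.round(s['tau'],2),np.round(s['qd'],3))
cv2.imwrite('pics/w1.png',im[:,:,::-1])
```

```text
[-0.85 -0.7  -2.73]
5.8 [ 0.   -0.01 -3.82] [ -0.   -39.27 -14.9   -0.     0.     0.  ] [-0.     0.     0.    -0.    -0.     0.001]
5.85 [-0.39 -0.13 -2.96] [ -0.   -39.27 -14.9   -0.     0.     0.  ] [-0.    -0.003 -0.001 -0.001  0.001 -0.   ]
5.9 [ 0.51 -0.37 -2.28] [ -0.   -39.27 -14.9   -0.     0.     0.  ] [-0.     0.     0.002 -0.001  0.001 -0.001]
5.95 [-0.65 -0.53 -2.52] [ -0.   -39.27 -14.9   -0.     0.     0.  ] [ 0.    -0.001  0.001  0.001  0.    -0.002]
6.0 [ 0.03 -0.19 -1.88] [ -0.   -39.27 -14.9   -0.     0.    -0.  ] [ 0.002 -0.002 -0.    -0.    -0.001 -0.002]
6.05 [-1.02  0.15 -3.24] [ -0.   -39.27 -14.9   -0.     0.     0.  ] [-0.001 -0.     0.001 -0.     0.002 -0.001]
6.1 [ 0.34 -0.78 -2.64] [ -0.   -39.27 -14.9   -0.     0.    -0.  ] [ 0.002  0.001  0.    -0.001 -0.001  0.002]
6.15 [ 0.38 -1.05 -3.4 ] [ -0.   -39.27 -14.9   -0.     0.     0.  ] [-0.001  0.001  0.001 -0.002 -0.001 -0.   ]
```

View pics/w1.png

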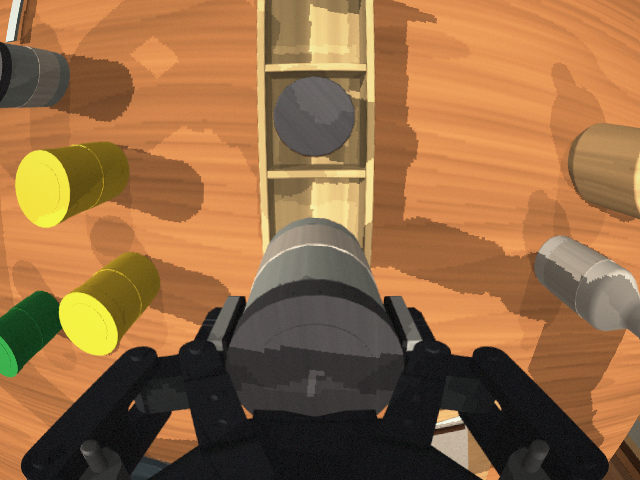

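The wrist view shows the tin hanging straight over the low cell and square with the crate. The divider tops are at rows 174 and 68, with centre column about 316. The mean of the readings is about 2.75 N, which makes it half full. I'll refine the crate pose from this picture.

```bash
cat >> h.py <<'E'
def wworld(px,z):
    m=vision.camera_model('wrist');K=m['camera_matrix'];R=cv2.Rodrigues(m['rvec'])[0];t=np.ravel(m['tvec'])
    p=np.array([(px[0]-K[0,2])/K[0,0],(px[1]-K[1,2])/K[1,1]]);th=np.hypot(*p)
    d=R.T@np.r_[p/th*np.sin(th),np.cos(th)];c=-R.T@t
    return c+d*(z-c[2])/d[2]
E
python3 - <<'E'
from h import *
for n,p,z in [('d2l',(267,174),.051),('d2r',(366,174),.051),('d1l',(265,68),.051),('d1r',(367,68),.051),('jar',(315,116),.085)]: print(n,np.round(wworld(p,z),4))
print(manip.sense()['tcp_pos'])
E
```

```text
d2l [ 0.5229 -0.183   0.051 ]
d2r [ 0.5289 -0.2564  0.051 ]
d1l [ 0.6018 -0.176   0.051 ]
d1r [ 0.6079 -0.2497  0.051 ]
jar [ 0.5675 -0.2151  0.085 ]
[ 0.48377566 -0.22082935  0.18330765]
```

Call:
drive_tool([
  [[1, 2, 30, 0], [1, 2, 65, 0], [1, 2, 90, 0], [1, 2, 105, 0], [1, 2, 110, 0]],
])

```text
t: 6.57
tcp_pos: [0.4835, -0.2218, 0.0707]
tool_rot: [0.999, 0.041, -0.002, -0.002]
force: [0.0, 0.1, -2.5]
finger_gap: 0.671
gripper_force: 46.2
```

Call:
drive_tool([
  [[0, 0, 5, 0], [0, 0, 10, 0], [0, 0, 13, 0], [0, 0, 13, 0], [0, 0, 13, 0]],
])

```text
t: 6.98
tcp_pos: [0.4856, -0.2233, 0.0618]
tool_rot: [0.999, 0.041, 0.001, 0.001]
force: [-1.1, 0.7, 3.6]
finger_gap: 0.675
gripper_force: 46.7
```

Call:
drive_tool([
  [[0, 0, 0, 0], [0, 0, 0, 0], [0, 0, 0, 0], [0, 0, 0, 0]],
], jaw=85)

```text
t: 7.32
tcp_pos: [0.4852, -0.2229, 0.0605]
tool_rot: [0.999, 0.041, 0.0, 0.0]
force: [0.5, -0.4, -0.4]
finger_gap: 0.996
gripper_force: 0.0
```

Call:
drive_tool([
  [[0, 0, -20, 0], [0, 0, -50, 0], [0, 0, -85, 0], [0, 0, -98, 0], [0, 0, -98, 0]],
])

```text
t: 7.73
tcp_pos: [0.4871, -0.2243, 0.1618]
tool_rot: [0.999, 0.041, 0.003, 0.003]
force: [0.9, -0.2, -0.1]
finger_gap: 0.996
gripper_force: 0.0
```

Run:
```python
from h import *
im=vision.snapshot('wrist');cv2.imwrite('pics/w2.png',im[:,:,::-1])
s=manip.sense();print(s['tcp_pos'],s['finger_gap'],s['force'])
cx,cy=np.ravel(pix([.485,-.2224,.106]));print(cx,cy)
```

```text
[ 0.48593876 -0.22343633  0.15990057] 0.9944634222053993 [-0.29979891  0.13298215  0.19466903]
379.6337129674473 275.9990825239232
```

View pics/w2.png

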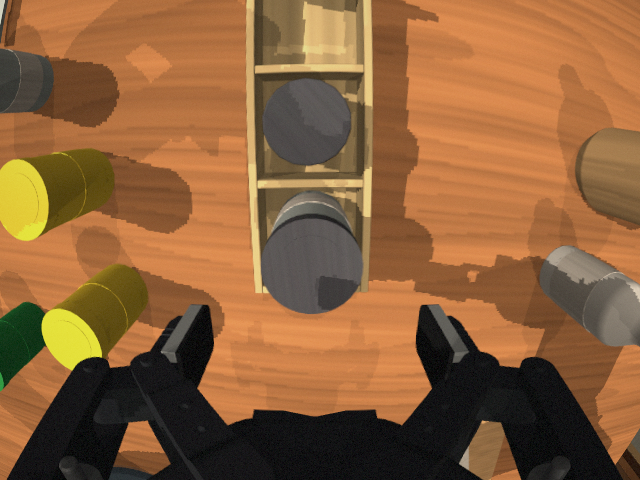

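The half-full tin stands in the low cell, lid at (313,263), with the jar undisturbed at (307,122). Next is tin C.

Call:
drive_tool([
  [[18, -34, 0, 0], [36, -68, 0, 0], [54, -102, 0, 0], [72, -137, 0, 0], [90, -171, 0, 0]],
])

```text
t: 8.2
tcp_pos: [0.5598, -0.043, 0.1563]
tool_rot: [0.999, 0.041, -0.002, -0.001]
force: [0.4, -0.1, -1.0]
finger_gap: 0.997
gripper_force: 0.0
```

Call:
drive_tool([
  [[18, -34, 0, 0], [36, -68, 0, 0], [54, -103, 0, 0], [54, -103, 0, 0], [54, -103, 0, 0]],
])

```text
t: 8.62
tcp_pos: [0.6052, 0.0643, 0.1561]
tool_rot: [0.999, 0.043, -0.002, -0.0]
force: [-0.5, 0.0, -0.2]
finger_gap: 0.999
gripper_force: 0.0
```

Call:
drive_tool([
  [[0, 0, 30, 0], [0, 0, 65, 0], [0, 0, 95, 0], [0, 0, 107, 0], [0, 0, 107, 0]],
])

```text
t: 9.03
tcp_pos: [0.6023, 0.0609, 0.0472]
tool_rot: [0.999, 0.04, -0.005, -0.0]
force: [-0.0, -0.1, 0.5]
finger_gap: 0.988
gripper_force: 0.0
```

Call:
drive_tool([
  [[0, 0, 0, 0], [0, 0, 0, 0], [0, 0, 0, 0], [0, 0, 0, 0], [0, 0, 0, 0]],
], jaw=45)

```text
t: 9.45
tcp_pos: [0.6074, 0.0618, 0.0531]
tool_rot: [0.999, 0.041, 0.002, 0.0]
force: [0.1, -1.6, 5.1]
finger_gap: 0.686
gripper_force: 43.1
```

Call:
drive_tool([
  [[0, 0, -10, 0], [0, 0, -25, 0], [0, 0, -30, 0], [0, 0, -30, 0], [0, 0, -30, 0]],
])

```text
t: 9.87
tcp_pos: [0.6062, 0.0622, 0.0818]
tool_rot: [0.999, 0.041, 0.0, 0.0]
force: [-0.2, 0.5, -1.5]
finger_gap: 0.679
gripper_force: 43.2
```

Call:
drive_tool([
  [[0, 0, 0, 0], [0, 0, 0, 0], [0, 0, 0, 0]],
])

```text
t: 10.12
tcp_pos: [0.6055, 0.0621, 0.0806]
tool_rot: [0.999, 0.041, -0.001, -0.0]
force: [0.1, -0.1, -1.1]
finger_gap: 0.678
gripper_force: 43.2
```

```bash
cat > wt.py <<'E'
from h import *
F=[]
for i in range(10):
    im=vision.snapshot('top');s=manip.sense();F.append(s['force'][2])
print(np.round(F,1),np.mean(F),s['tcp_pos'],s['t'])
E
python3 wt.py
```

```text
[-0.6 -1.5 -1.4 -1.3 -1.2 -0.8 -0.8 -0.8 -0.8 -0.5] -0.9597140670086105 [0.60606473 0.06208676 0.08131211] 10.6167
```

0.96 N, so C is empty. I'll put it back and move on to tin A.

Call:
drive_tool([
  [[0, 0, 12, 0], [0, 0, 22, 0], [0, 0, 28, 0], [0, 0, 28, 0], [0, 0, 28, 0]],
])

```text
t: 11.03
tcp_pos: [0.6055, 0.0626, 0.0526]
tool_rot: [0.999, 0.041, -0.001, -0.0]
force: [-0.7, 0.1, 1.2]
finger_gap: 0.679
gripper_force: 43.0
```

Call:
drive_tool([
  [[0, 0, 0, 0], [0, 0, 0, 0], [0, 0, 0, 0], [0, 0, 0, 0]],
], jaw=85)

```text
t: 11.37
tcp_pos: [0.6061, 0.0619, 0.0531]
tool_rot: [0.999, 0.041, -0.0, 0.0]
force: [-0.2, 0.1, 1.2]
finger_gap: 0.997
gripper_force: 0.0
```

Call:
drive_tool([
  [[0, 0, -20, 0], [0, 0, -50, 0], [0, 0, -85, 0], [0, 0, -106, 0], [0, 0, -106, 0]],
])

```text
t: 11.78
tcp_pos: [0.6097, 0.0618, 0.1647]
tool_rot: [0.999, 0.041, 0.005, 0.001]
force: [0.7, -0.2, 0.1]
finger_gap: 0.995
gripper_force: 0.0
```

Call:
drive_tool([
  [[2, -40, 0, 0], [4, -80, 0, 0], [7, -120, 0, 0], [9, -160, 0, 0], [12, -200, 0, 0]],
])

```text
t: 12.2
tcp_pos: [0.6008, 0.2638, 0.1584]
tool_rot: [0.999, 0.041, -0.001, 0.0]
force: [1.4, 0.4, 0.8]
finger_gap: 0.996
gripper_force: 0.0
```

Call:
drive_tool([
  [[0, -4, 0, 0], [0, -4, 0, 0], [0, -4, 0, 0]],
])

```text
t: 12.45
tcp_pos: [0.6007, 0.2661, 0.1584]
tool_rot: [0.999, 0.042, -0.001, 0.001]
force: [0.6, -0.0, -0.4]
finger_gap: 0.993
gripper_force: 0.0
```

Call:
drive_tool([
  [[1, 0, 30, 0], [1, 0, 65, 0], [1, 0, 95, 0], [1, 0, 106, 0], [1, 0, 106, 0]],
])

```text
t: 12.87
tcp_pos: [0.6, 0.2638, 0.0497]
tool_rot: [0.999, 0.04, -0.004, 0.001]
force: [-0.6, 1.3, -0.9]
finger_gap: 0.996
gripper_force: 0.0
```

Call:
drive_tool([
  [[0, 0, 0, 0], [0, 0, 0, 0], [0, 0, 0, 0], [0, 0, 0, 0], [0, 0, 0, 0]],
], jaw=45)

```text
t: 13.28
tcp_pos: [0.6042, 0.2668, 0.0557]
tool_rot: [0.999, 0.041, 0.002, -0.0]
force: [0.2, -1.2, 6.0]
finger_gap: 0.676
gripper_force: 43.8
```

Call:
drive_tool([
  [[0, 0, -10, 0], [0, 0, -25, 0], [0, 0, -30, 0], [0, 0, -30, 0], [0, 0, -30, 0]],
])

```text
t: 13.7
tcp_pos: [0.6019, 0.2665, 0.0832]
tool_rot: [0.999, 0.041, -0.0, 0.0]
force: [0.1, -0.2, -4.3]
finger_gap: 0.679
gripper_force: 44.5
```

Call:
drive_tool([
  [[0, 0, 0, 0], [0, 0, 0, 0], [0, 0, 0, 0]],
])

```text
t: 13.95
tcp_pos: [0.6017, 0.2663, 0.0824]
tool_rot: [0.999, 0.041, -0.001, 0.0]
force: [-0.2, 0.0, -4.8]
finger_gap: 0.681
gripper_force: 44.5
```

```bash
python3 wt.py
```

```text
[-5.1 -4.9 -5.3 -5.2 -4.2 -5.6 -4.9 -4.7 -5.6 -4.3] -4.972345196833235 [0.60237925 0.26646625 0.08335053] 14.45
```

4.97 N: A is full, so B must be the other empty and I leave it alone. I'll carry A to the tall cell.

Call:
drive_tool([
  [[0, 0, -35, 0], [0, 0, -70, 0], [0, 0, -100, 0], [0, 38, -100, 0], [0, 76, -100, 0]],
])

```text
t: 14.87
tcp_pos: [0.6104, 0.1924, 0.1868]
tool_rot: [0.999, 0.043, 0.004, -0.0]
force: [0.6, -0.6, -5.9]
finger_gap: 0.678
gripper_force: 46.5
```

Call:
drive_tool([
  [[0, 40, 0, 0], [0, 80, 0, 0], [0, 120, 0, 0], [1, 160, 0, 0], [1, 200, 0, 0]],
])

```text
t: 15.28
tcp_pos: [0.6258, -0.0103, 0.1835]
tool_rot: [0.999, 0.041, 0.0, -0.0]
force: [0.5, 0.3, -4.9]
finger_gap: 0.676
gripper_force: 46.5
```

Call:
drive_tool([
  [[0, 40, 0, 0], [0, 80, 0, 0], [1, 120, 0, 0], [1, 160, 0, 0], [2, 190, 0, 0]],
])

```text
t: 15.7
tcp_pos: [0.6432, -0.2017, 0.1834]
tool_rot: [0.999, 0.04, 0.0, 0.001]
force: [0.6, 0.0, -4.9]
finger_gap: 0.675
gripper_force: 46.5
```

Call:
drive_tool([
  [[0, 8, 0, 0], [0, 11, 0, 0], [0, 11, 0, 0], [0, 11, 0, 0], [0, 11, 0, 0]],
])

```text
t: 16.12
tcp_pos: [0.644, -0.2065, 0.1832]
tool_rot: [0.999, 0.042, -0.001, -0.001]
force: [0.2, 1.0, -4.6]
finger_gap: 0.676
gripper_force: 46.7
```

Run:
```python
from h import *
im=vision.snapshot('wrist');cv2.imwrite('pics/w3.png',im[:,:,::-1])
s=manip.sense();print(s['tcp_pos'],s['force'])
```

```text
[ 0.64411432 -0.2065724   0.18324192] [ 0.50950378  0.19876677 -4.46421102]
```

View pics/w3.png

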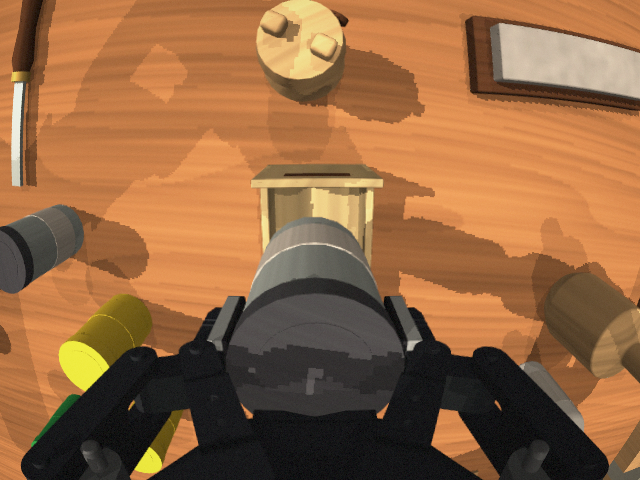

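The tin hangs square over the tall cell. The board's top edge runs (251,183)-(382,183), so its centre column is about 316, and a 2–3 mm shift to the right is needed. Lowering now.

Call:
drive_tool([
  [[0, 3, 30, 0], [0, 3, 65, 0], [0, 3, 95, 0], [0, 3, 108, 0], [0, 3, 110, 0]],
])

```text
t: 16.58
tcp_pos: [0.6421, -0.2091, 0.0697]
tool_rot: [0.999, 0.042, -0.004, -0.002]
force: [-0.4, -0.1, -4.6]
finger_gap: 0.674
gripper_force: 47.8
```

Call:
drive_tool([
  [[0, 0, 5, 0], [0, 0, 10, 0], [0, 0, 13, 0], [0, 0, 13, 0], [0, 0, 13, 0]],
])

```text
t: 17.0
tcp_pos: [0.6457, -0.2122, 0.0619]
tool_rot: [0.999, 0.041, 0.001, 0.001]
force: [1.4, 0.8, -2.5]
finger_gap: 0.677
gripper_force: 47.9
```

Call:
drive_tool([
  [[0, 0, 1, 0], [0, 0, 2, 0], [0, 0, 2, 0], [0, 0, 2, 0]],
])

```text
t: 17.33
tcp_pos: [0.6458, -0.2122, 0.0618]
tool_rot: [0.999, 0.041, 0.002, 0.001]
force: [-2.4, 1.8, 9.1]
finger_gap: 0.681
gripper_force: 48.6
```

Call:
drive_tool([
  [[0, 0, 0, 0], [0, 0, 0, 0], [0, 0, 0, 0], [0, 0, 0, 0], [0, 0, 0, 0]],
], jaw=85)

```text
t: 17.75
tcp_pos: [0.6446, -0.2118, 0.0582]
tool_rot: [0.999, 0.041, -0.0, -0.0]
force: [-0.2, -0.4, -0.0]
finger_gap: 0.994
gripper_force: 0.0
```

Call:
drive_tool([
  [[0, 0, -15, 0], [0, 0, -45, 0], [0, 0, -80, 0], [0, 0, -100, 0], [0, 0, -100, 0]],
])

```text
t: 18.17
tcp_pos: [0.648, -0.2134, 0.1641]
tool_rot: [0.999, 0.041, 0.005, 0.003]
force: [1.6, -0.8, 0.7]
finger_gap: 0.993
gripper_force: 0.0
```

Call:
drive_tool([
  [[-30, -20, 0, 0], [-60, -50, -20, 0], [-95, -70, -40, 0], [-130, -90, -60, 0], [-160, -100, -60, 0]],
])

```text
t: 18.58
tcp_pos: [0.4778, -0.1247, 0.2197]
tool_rot: [0.999, 0.041, 0.002, 0.001]
force: [-0.1, -1.1, -0.5]
finger_gap: 0.997
gripper_force: 0.0
```

Call:
drive_tool([
  [[-30, -20, 0, 0], [-60, -40, 0, 0], [-80, -70, 0, 0], [-80, -100, 0, 0], [-80, -130, 0, 0]],
])

```text
t: 19.0
tcp_pos: [0.385, -0.0012, 0.2179]
tool_rot: [0.999, 0.04, -0.001, -0.0]
force: [1.0, -0.1, 0.9]
finger_gap: 0.998
gripper_force: 0.0
```

Run:
```python
from h import *
im=vision.snapshot('top')[:,:,::-1];cv2.imwrite('pics/top9.png',im)
a=cv2.resize(im[165:315,80:420],None,fx=2.35,fy=2.35,interpolation=2)
cv2.imwrite('pics/c9.png',a)
for P in([.6451,-.2097,.106],[.4857,-.2229,.106]):
    p=np.ravel(pix(P));print((p-[80,165]+.5)*2.35)
```

```text
[690.59807316  74.9342846 ]
[705.90354349 261.20085778]
```

View pics/c9.png

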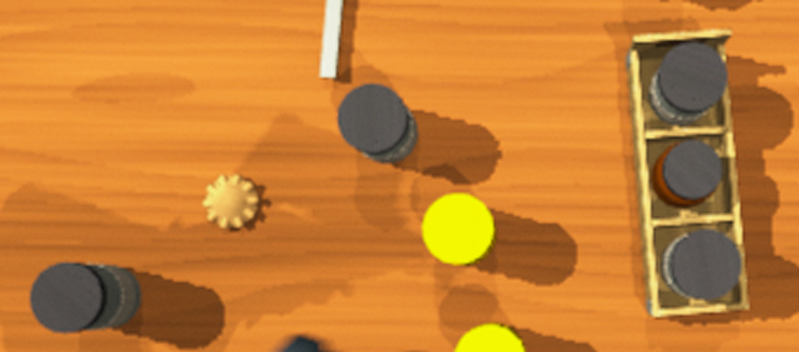

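The lids are at (692,78) and (702,265) against predicted (691,75) and (706,261), so both tins are within about 5 mm of the cell centres. B, C and the jar, rosette and gouge are where they were. Handing in.

```bash
python3 -c "
from station import manip
print(manip.sign_off())"
```

```text
the job is handed in; nothing more can be done
None
```

The job is handed in: the full tin (about 5.0 N) stands in the tall-end cell and the half-full tin (about 2.7 N) in the low-end cell. Of the empties, one (about 1.0 N) was lifted and set back in place and the other, identified by elimination, was never touched.

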